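# Hold the contact probe square on its matching calibration puck

## Robot

A 6-joint arm with a two-finger parallel gripper is mounted at the origin on a cart in front of the work surface, level with it; the furniture and walls round the work are solid. World frame = base frame: x ahead of the robot, y to its left, z up, the work surface at z = 0. Lengths are in m, angles in rad, forces in N, time in s.
With the tool pointing down it reaches from about 0.35 to 0.8 m from the base axis. Payload 7.3 kg.
Tool frame: the origin (TCP) lies between the finger pads; the fingertips stand 25 mm ahead of it and the grasp point (between the pads) lies 6 mm ahead of it (r.tip_extent is the distance from the TCP to the fingertips, in m); z points along the fingers, y is the line along which they close (so a half turn about z gives the same grasp; the last joint's range is limited). The gripper opens to 85 mm and grips with 20 to 120 N. Pads are 22 mm wide; open, the fingers measure 114 mm over their backs; the gripper's body (76 mm by 85 mm) begins 54 mm behind the grasp point. The pads swing forward as they close: fully open they stand 13 mm farther back than shut.
Start: joints at [-1.368, 0.342, 1.524, -0, 1.275, -0.146], TCP at [0.179, -0.493, 0.256] pointing down, gripper open.
Joint ranges: [-2.53, 2.53], [-0.77, 2.02], [0.04, 2.7], [-1, 4.14], [0.28, 2.66], [-3.11, 3.11]. Speed limits (rad/s): [2.57, 2.57, 3.14, 3.14, 3.14, 3.14].

## Interface

Orientations are given as a unit quaternion [x, y, z, w].
In Python, from workcell import r, command_gripper, optics gives the robot as it stands. The module is installed in compiled form; this text tells all that it offers. Calls block until the motion is done:
- r.reach(position, orientation): joint-space move of the TCP to a pose.
- r.move_straight(position, orientation=None, speed=0.15, max_force=None): straight line of the TCP; orientation=None keeps the orientation; speed is the mean speed in m/s. With max_force (N) it stops when the force on the tool has changed by that much, and returns True; else False.
- r.movej(angles): joint-space move.
- command_gripper(opening, force=None): finger opening in m; force is the grip in N (None keeps the last); returns when the fingers have stopped.
- r.hold(seconds).
- r.solve_ik(position, orientation): joint angles nearest the present ones, or None.
- r.read_state(): the state.
- optics.get_image(name): name is "side" or "top" or "wrist"; returns (picture, depth): 480x640x3 uint8, red, green, blue; 480x640 float32, m along the optical axis (not along the pixel's ray), 0 where there is no reading.
- optics.camera_model(name): a dict with "K" (3x3 intrinsics, pixels), "R" (3x3) and "t" (3): a world point X has camera coordinates R X + t; the wrist camera has in their place "tool_from_camera" (4x4, takes a point from camera to tool coordinates, whose origin is the TCP and whose axes are the flange's). Camera axes: x right, y down, z forward; pixel columns grow to the right and rows downward; lengths in m; the calibration is good to about 2 mm. A picture is of the moment at which its call begins: read the wrist's pose just before it. camera_model takes no time and is no camera call.
A pose or a line that the arm cannot do raises r.PlanningError and nothing moves.
- r.finish_job(): hands the job in; it is judged then, once.
The state is a dict: "time_s": time; "joint_positions": joint angles; "dq": joint speeds; "tau": joint torques, N m; "eef_pos": TCP position; "eef_rot": TCP orientation; "contact_force": force on the tool from outside, world axes, zero at the start; "torque": the same for the moment, N m; "grip_width": finger opening in m; "grip_force": force on a finger pad.
Only numpy, scipy, OpenCV 4.12 (cv2) and the standard library are available. Lean on these libraries where they do the work, as an engineer would, in place of code of your own. Each camera call takes 0.05 s, during which the arm holds its last target. There are 200 camera calls.

## Task

The blue-banded contact probe is due for its calibration reading: seat the calibration puck of the matching colour fully home in the round recess of the sloping stand and let go of it, then draw the probe from the holder and set its sprung tip gently on the black spot in the middle of the puck's top, square to that sloping face, pressed until the tip is about half pushed in. Finish while still holding the probe there; do not put it down. Leave the other pucks and the yellow probe where they are.

Things in the scene. Friction and masses are not known exactly. Their poses are not given: they have to be found in the camera images.
- seat: dark steel top plate (90 x 100 x 18 mm) of the fixed stand, some 50 mm up; slopes 20 degrees down to its front, which roughly faces the robot. In its middle a round recess 47 mm across, 6 mm deep. Origin: centre of the recess floor (a puck home has its origin here); z = normal of the slope, out of the recess, y level across, x up the slope
- puck_blue: loose calibration puck, blue: steel foot disc 44 mm across and 8 mm high, above it a white neck 30 mm across from 8 to 28 mm height with a blue band; top blue with a white middle. Origin at the centre of its underside, z up through its top. Starts standing on the worktop. About 70 g
- puck_yellow: loose calibration puck, yellow: steel foot disc 44 mm across and 8 mm high, above it a white neck 30 mm across from 8 to 28 mm height with a yellow band; top yellow with a white middle. Origin at the centre of its underside, z up through its top. Starts standing on the worktop. About 70 g
- puck_red: loose calibration puck, red: steel foot disc 44 mm across and 8 mm high, above it a white neck 30 mm across from 8 to 28 mm height with a red band; top red with a white middle. Origin at the centre of its underside, z up through its top. Starts standing on the worktop. About 70 g
- puck_blue_spot (a point): centre of the black spot, 8 mm across, in the middle of the blue puck's top, 28 mm above its underside
- probe_blue: loose probe, blue band and cap, 110 g: black square grip 26 x 26 mm (z 0 to 52 mm), round cap to 65, round steel nose 20 mm across down to z -40, then a sprung brass tip, its end at z -52. Origin: centre of the shoulder under the grip; z from tip to cap, x and y square to the grip's flats. Starts upright in a holder hole, shoulder on the holder's top, flats square to the holder
- probe_yellow: loose probe, yellow band and cap, 110 g: black square grip 26 x 26 mm (z 0 to 52 mm), round cap to 65, round steel nose 20 mm across down to z -40, then a sprung brass tip, its end at z -52. Origin: centre of the shoulder under the grip; z from tip to cap, x and y square to the grip's flats. Starts upright in a holder hole, shoulder on the holder's top, flats square to the holder
- probe_blue_end (a point): end of the blue probe's sprung brass tip
- probe_blue_tip (a joint): how far the blue probe's tip is pushed in: 0 = fully out, 0.008 m = pushed in to the stop. The spring gives 1 N at the start and 0.5 N more per mm (3 N half in, 5 N at the stop)
- holder: fixed grey probe holder on a rubber foot, 56 x 140 mm, 60 mm high (foot 70 x 154 mm), two vertical through holes 22 mm across at y = -36 and +36 mm, one for each probe. Origin at the centre of its underside, y along the row of holes; x level across it
There are look-alikes about, which are no part of the job. Leave any purple look-alike of the puck_blue alone.

How it is judged:
By the outcome, as a careful person would: the job done as asked, in the order asked, and still so for the second after the job is handed in, while the arm keeps its last pose, push and grip.
It also fails if it takes over 58 s, if anything falls off the work surface, if the arm or the gripper's body presses on something with over 40 N, if the wrist force passes 120 N, or if a joint passes its speed limit or range.

## Working session

There is one attempt and no reset: what is moved stays moved. The work goes in short steps, each a Python script; the robot and the scene stay as the last script left them, time stands still between calls to the robot, and variables do not carry over. Pictures are saved under pics/ and viewed, at most 10 in all, crops included, and the job is handed in when it is done.

```bash
mkdir -p pics; cat > h.py <<'E'
import numpy as np, cv2
from workcell import r, command_gripper, optics
from scipy.spatial.transform import Rotation as Ro
def snap(n):
    s=r.read_state(); im,d=optics.get_image(n); return s,im,d
def cloud(n,s,d):
    m=optics.camera_model(n); K=np.array(m["K"]); v,u=np.mgrid[:480,:640]
    P=np.stack([(u-K[0,2])/K[0,0]*d,(v-K[1,2])/K[1,1]*d,d],-1)
    if n=="wrist":
        T=np.array(m["tool_from_camera"]); P=P@T[:3,:3].T+T[:3,3]
        return P@Ro.from_quat(s["eef_rot"]).as_matrix().T+np.array(s["eef_pos"])
    return (P-np.array(m["t"]))@np.array(m["R"])
E
python3 - <<'E'
from h import *
print(r.read_state()['time_s'],r.read_state()['eef_rot'],r.tip_extent)
for n in("side","top"):
    s,im,d=snap(n); cv2.imwrite(f"pics/{n}0.png",im[...,::-1]); np.savez(f"{n}0.npz",im=im,d=d)
    m=optics.camera_model(n); print(n,np.array(m["K"]).round(1).tolist(),(-np.array(m["R"]).T@np.array(m["t"])).round(3))
print(optics.camera_model("wrist")["tool_from_camera"])
E
```

```text
0.0 [ 9.84832296e-01  1.73507224e-01 -1.99123391e-05 -7.68718525e-04] 0.025
side [[547.9, 0.0, 315.7], [0.0, 547.9, 243.2], [0.0, 0.0, 1.0]] [0.01  0.787 0.681]
top [[596.3, 0.0, 322.6], [0.0, 596.3, 243.3], [0.0, 0.0, 1.0]] [0.387 0.033 1.438]
[[-2.78024538e-04 -9.59653357e-01 -2.81185629e-01  7.13939990e-02]
 [ 9.99999959e-01 -2.49209255e-04 -1.38236185e-04 -4.94363077e-04]
 [ 6.25847575e-05 -2.81185656e-01  9.59653387e-01 -1.17456503e-01]
 [ 0.00000000e+00  0.00000000e+00  0.00000000e+00  1.00000000e+00]]
```

View pics/top0.png

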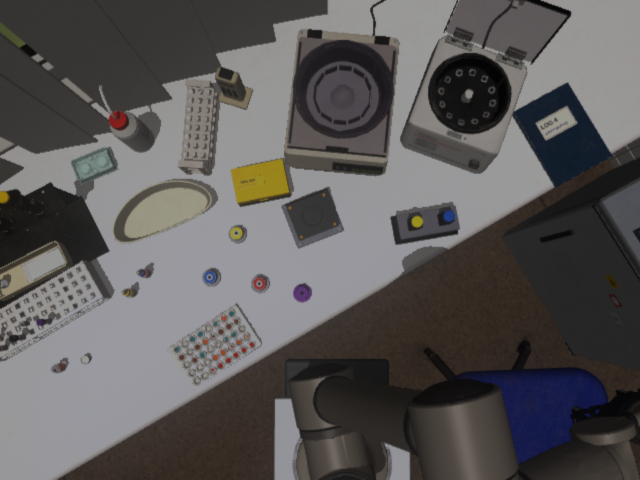

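View pics/side0.png

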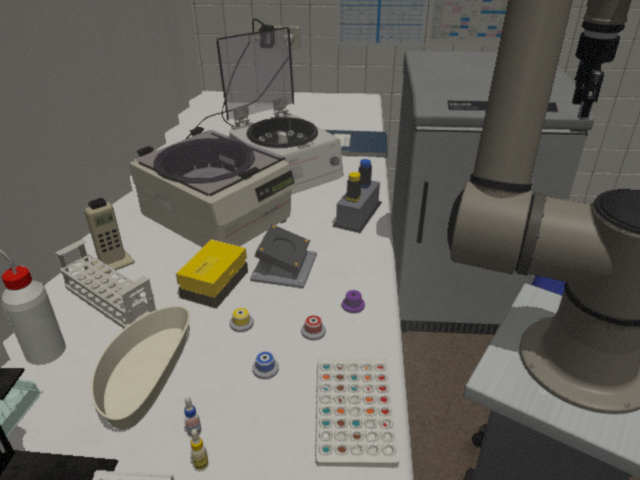

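The top view shows the blue puck at (210,277), the stand at (312,217), the holder at (425,222) with the blue probe cap at (448,216), and the purple look-alike at (302,293). The side view confirms this: blue puck at (264,362), stand at (285,255) and blue cap at (366,165).

```bash
python3 - <<'E'
from h import *
def blob(n,box,lo,hi,P,im,tag):
    hsv=cv2.cvtColor(im,cv2.COLOR_RGB2HSV); x0,y0,x1,y1=box
    m=np.zeros((480,640),np.uint8); m[y0:y1,x0:x1]=cv2.inRange(hsv,lo,hi)[y0:y1,x0:x1]
    v,u=np.nonzero(m); Q=P[v,u]; z=Q[:,2]
    print(n,tag,len(u),np.array([u.min(),u.max(),v.min(),v.max()]),Q.min(0).round(4),Q.max(0).round(4),np.median(Q,0).round(4), Q[z>z.max()-.006].mean(0).round(4))
B=((100,100,40),(125,255,255)); Y=((20,100,60),(35,255,255))
D={n:np.load(n+"0.npz") for n in("top","side")}
C={n:cloud(n,None,D[n]["d"]) for n in D}
im=D["top"]["im"];P=C["top"]
blob("top",(195,262,226,292),*B,P,im,"puckB"); blob("top",(436,200,462,232),*B,P,im,"probeB"); blob("top",(405,205,430,235),*Y,P,im,"probeY")
im2=D["side"]["im"];P2=C["side"]
blob("side",(245,340,285,385),*B,P2,im2,"puckB"); blob("side",(355,150,380,190),*B,P2,im2,"probeB"); blob("side",(340,165,362,205),*Y,P2,im2,"probeY")
# slope: top-view points in stand region
for n,box in(("top",(280,185,350,250)),("side",(245,220,325,290))):
    x0,y0,x1,y1=box; Q=C[n][y0:y1,x0:x1].reshape(-1,3); Q=Q[(Q[:,2]>.028)&(Q[:,2]<.11)]
    best=None; rng=np.random.default_rng(0)
    for _ in range(400):
        a=Q[rng.choice(len(Q),3,False)]; nn=np.cross(a[1]-a[0],a[2]-a[0]); L=np.linalg.norm(nn)
        if L<1e-5: continue
        nn/=L; nn*=np.sign(nn[2]); k=abs((Q-a[0])@nn)<.0015
        if best is None or k.sum()>best.sum(): best=k
    q=Q[best]; c=q.mean(0); nn=np.linalg.svd(q-c,full_matrices=False)[2][2]; nn*=np.sign(nn[2])
    print(n,len(Q),len(q),c.round(4),nn.round(4),"tilt",np.degrees(np.arccos(nn[2])).round(2),"az",np.degrees(np.arctan2(-nn[1],-nn[0])).round(2))
    np.save(n+"plane.npy",np.r_[c,nn])
# holder top rect
Q=P[190:260,380:475].reshape(-1,3); q=Q[(abs(Q[:,2]-.06)<.008)]; print("holder",len(q),np.median(q[:,2]),cv2.minAreaRect((q[:,:2]*1000).astype(np.float32)))
cv2.imwrite("pics/crop.png",np.hstack([cv2.resize(im[180:255,275:350,::-1],(400,400),interpolation=2),cv2.resize(im2[220:295,245:320,::-1],(400,400),interpolation=2)]))
E
```

```text
top puckB 74 [204 214 272 282] [0.4241 0.2974 0.0234] [0.448  0.322  0.0373] [0.4348 0.3097 0.0293] [0.434  0.3084 0.0336]
top probeB 121 [443 454 210 222] [ 0.5528 -0.2623  0.0577] [ 0.5887 -0.2261  0.1324] [ 0.5654 -0.2383  0.1259] [ 0.5643 -0.2386  0.1288]
top probeY 122 [411 422 215 227] [ 0.3872 -0.1905  0.0589] [0.5767 0.0335 1.4383] [ 0.5542 -0.1671  0.126 ] [0.3872 0.0335 1.4383]
side puckB 128 [257 272 352 370] [0.0098 0.2973 0.0154] [0.4474 0.7869 0.6811] [0.4293 0.316  0.0284] [0.0098 0.7869 0.6811]
side probeB 78 [361 369 159 186] [ 0.0098 -0.2493  0.065 ] [0.5761 0.7869 0.6811] [ 0.5625 -0.2308  0.1245] [0.0098 0.7869 0.6811]
side probeY 141 [346 360 172 201] [ 0.0098 -0.2257  0.0625] [0.5732 0.7869 0.6811] [ 0.5502 -0.1596  0.1193] [0.0098 0.7869 0.6811]
top 1770 552 [0.5767 0.0659 0.0594] [-0.3244 -0.1126  0.9392] tilt 20.08 az 19.14
side 2012 844 [0.5767 0.0713 0.0591] [-0.3185 -0.1201  0.9403] tilt 19.9 az 20.66
holder 1055 0.06147566491068434 ((559.953857421875, -203.27816772460938), (56.84803771972656, 141.6265106201172), 9.425573348999023)
```

View pics/crop.png

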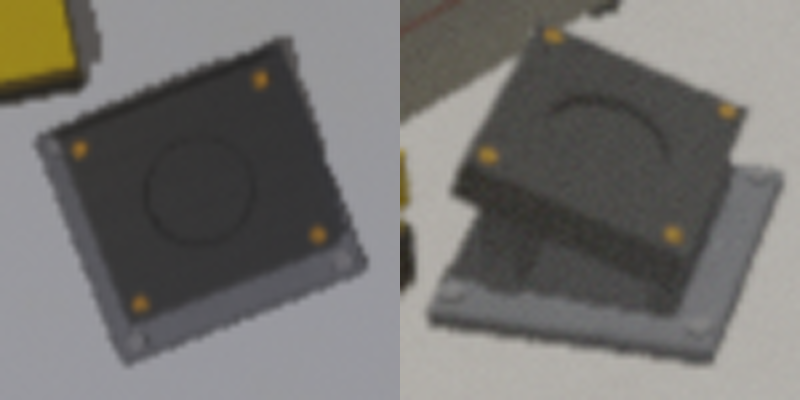

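The crop shows the four orange corner screws and the recess between them. The plate tilts 20° and its uphill yaw is about 20°. Next I'll take close wrist views of the seat and then the puck.

```bash
cat >> h.py <<'E'
def tool(yaw,tilt=0.):
    """tool x = uphill (yaw), z into the surface sloping by tilt"""
    c,s=np.cos(yaw),np.sin(yaw); ct,st=np.cos(tilt),np.sin(tilt)
    x=np.array([c*ct,s*ct,st]); n=np.array([-c*st,-s*st,ct]); return np.c_[x,np.cross(-n,x),-n], n
Q=lambda R: Ro.from_matrix(R).as_quat()
def onplane(uv,s,p0,n):
    m=optics.camera_model("wrist");K=np.array(m["K"]);T=np.array(m["tool_from_camera"]);R=Ro.from_quat(s["eef_rot"]).as_matrix()
    uv=np.atleast_2d(uv); d=np.c_[uv,np.ones(len(uv))]@np.linalg.inv(K).T@(R@T[:3,:3]).T
    o=np.array(s["eef_pos"])+R@T[:3,3]; return o+d*(((p0-o)@n)/(d@n))[:,None]
def blobs(im,lo,hi,amin=20):
    m=cv2.inRange(cv2.cvtColor(im,cv2.COLOR_RGB2HSV),lo,hi)
    _,_,st,ce=cv2.connectedComponentsWithStats(m); return [(int(st[i][4]),ce[i]) for i in range(1,len(st)) if st[i][4]>amin]
E
python3 - <<'E'
from h import *
Rt,n=tool(np.radians(20),np.radians(20)); c=np.array([.577,.068,.0592])
try: r.reach(c+.15*n,Q(Rt))
except r.PlanningError as e: print("PE",e)
s,im,d=snap("wrist"); np.savez("seat.npz",im=im,d=d,p=s["eef_pos"],q=s["eef_rot"])
a=im.copy()
Rd,_=tool(np.radians(20))
r.reach([.434,.309,.028+.16],Q(Rd))
s,im,d=snap("wrist"); np.savez("puck.npz",im=im,d=d,p=s["eef_pos"],q=s["eef_rot"])
cv2.imwrite("pics/w1.png",cv2.resize(np.hstack([a,im]),(800,300),interpolation=cv2.INTER_AREA)[...,::-1])
print(r.read_state()["time_s"],s["joint_positions"])
E
```

```text
3.5833 [ 4.73198356e-01  4.20370556e-01  1.60547479e+00 -1.72903765e-04
  1.11551129e+00  1.69555558e+00]
```

View pics/w1.png

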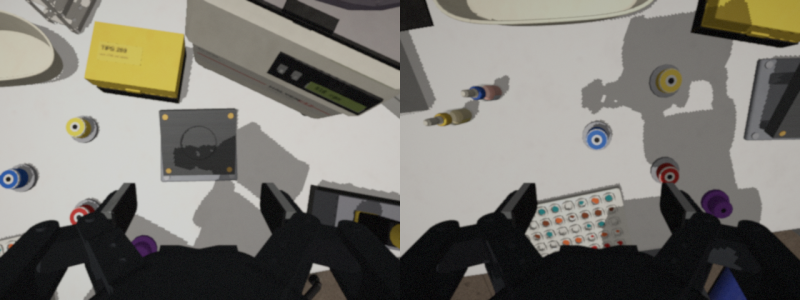

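The left wrist view shows the seat centred near full-frame pixel (317,229), with four screws. The right view shows the blue puck at about (315,221) with its black spot.

```bash
python3 - <<'E'
from h import *
def load(f): z=np.load(f); return dict(eef_pos=z["p"],eef_rot=z["q"]),z["im"],z["d"]
s,im,d=load("seat.npz"); C=cloud("wrist",s,d)
b=[x for x in blobs(im,(8,110,70),(28,255,255),8) if 240<x[1][0]<400 and 165<x[1][1]<300]; print(b)
uv=np.array([x[1] for x in b])
q=C[175:285,262:378].reshape(-1,3); q=q[q[:,2]>.03]
n=tool(np.radians(20),np.radians(20))[1]
for _ in range(3):
    c=np.median(q,0) if _==0 else q.mean(0); 
    k=abs((q-c)@n)<.004; q=q[k]; n=np.linalg.svd(q-q.mean(0),full_matrices=False)[2][2]; n*=np.sign(n[2])
print("plane",q.mean(0),n,np.degrees(np.arccos(n[2])),np.degrees(np.arctan2(-n[1],-n[0])))
p=onplane(uv,s,q.mean(0),n); print(p.round(4),"mean",p.mean(0).round(4))
g=cv2.GaussianBlur(cv2.cvtColor(im,cv2.COLOR_RGB2GRAY),(3,3),0)[175:290,255:385]
h=cv2.HoughCircles(g,cv2.HOUGH_GRADIENT,1,40,param1=40,param2=10,minRadius=20,maxRadius=35); h=h[0][:3]+[255,175,0]; print("hough",h, onplane(h[:,:2],s,q.mean(0),n).round(4))
s,im2,d=load("puck.npz"); C=cloud("wrist",s,d)
m=cv2.inRange(cv2.cvtColor(im2,cv2.COLOR_RGB2HSV),(98,90,40),(125,255,255)); m[:, :285]=0;m[:,345:]=0;m[:185]=0;m[250:]=0
cs,_=cv2.findContours(m,0,1); cc=max(cs,key=cv2.contourArea); e=cv2.fitEllipse(cc); print("blue",e)
sp=[x for x in blobs(im2,(0,0,0),(180,255,70),6) if 295<x[1][0]<335 and 205<x[1][1]<240]; print("spot",sp)
for x in sp: print(onplane(x[1],s,np.array([0,0,.028]),np.array([0,0,1.])))
print("depth at spot",C[215:222,312:318,2].mean(), "table",np.median(C[240:270,240:280,2]))
cv2.imwrite("pics/w2.png",np.hstack([cv2.resize(im[165:295,250:390],(400,371),interpolation=2),cv2.resize(im2[180:260,272:358],(400,371),interpolation=2)])[...,::-1])
E
```

```text
[(65, array([368.89230769, 184.8       ])), (61, array([263.91803279, 187.1147541 ])), (55, array([366.69090909, 270.61818182])), (53, array([269.56603774, 272.81132075]))]
plane [0.57872855 0.06537166 0.05804223] [-0.31925955 -0.12186135  0.93979953] 19.98208301483783 20.89185306543093
[[0.6236 0.0404 0.07  ]
 [0.5931 0.1191 0.0699]
 [0.5586 0.0154 0.0447]
 [0.5281 0.0939 0.0445]] mean [0.5758 0.0672 0.0573]
hough [[316.5        231.5         28.60000038]
 [356.5        256.5         25.20000076]] [[0.5748 0.0675 0.057 ]
 [0.5669 0.0283 0.0492]]
blue ((314.36846923828125, 223.29539489746094), (28.97433853149414, 30.0339298248291), 91.50840759277344)
spot [(30, array([314.5       , 223.66666667]))]
[[0.43513071 0.31151893 0.028     ]]
depth at spot 0.035220696758037 table -8.707133792880406e-05
```

View pics/w2.png

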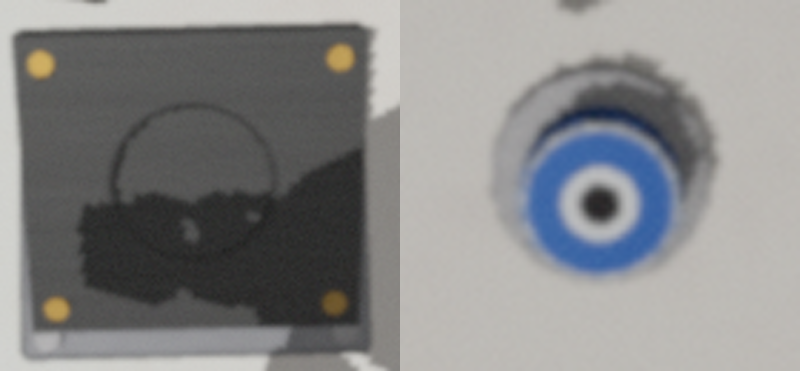

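```bash
python3 - <<'E'
from h import *
Rd,_=tool(np.radians(20)); q=Q(Rd); p=np.array([.4351,.3115,0])
command_gripper(.05,40)
r.reach(p+[0,0,.075],q)
print(r.move_straight(p+[0,0,.0355],q,speed=.08,max_force=8))
command_gripper(.02,40); s=r.read_state(); print(s["eef_pos"],s["grip_width"],s["grip_force"],s["contact_force"])
r.move_straight(p+[0,0,.15],q,speed=.2)
Rt,n=tool(np.radians(21),np.radians(20)); floor=np.array([.5758,.0672,.0585])-.006*n
r.reach(floor+n*(.0355+.05),Q(Rt)); r.hold(.2)
s,im,d=snap("wrist"); print(s["time_s"],s["grip_width"],s["contact_force"],s["eef_pos"]-floor-n*.0855)
np.savez("inhand.npz",im=im,d=d,p=s["eef_pos"],q=s["eef_rot"])
sp=[x for x in blobs(im,(0,0,0),(180,255,70),6) if 290<x[1][0]<350 and 300<x[1][1]<420]; print(sp)
cv2.imwrite("pics/w3.png",im[150:,:,::-1])
m=optics.camera_model("wrist");K=np.array(m["K"]);T=np.linalg.inv(np.array(m["tool_from_camera"]))
x=K@(T@[0,0,.0075,1])[:3]; print("pred spot",x[:2]/x[2])
E
```

```text
False
[0.43558585 0.31178507 0.03633987] 0.028529519502880976 39.389601945877075 [ 0.16110636 -0.16027765  6.19204472]
7.5167 0.02825707440241525 [-0.31521098 -0.28296224 -0.30095861] [-8.59431152e-05  1.19049649e-03 -6.65828954e-05]
[(77423, array([339.50652907, 404.12479496])), (212, array([317.15566038, 315.99528302]))]
pred spot [318.4655485  316.12879836]
```

View pics/w3.png

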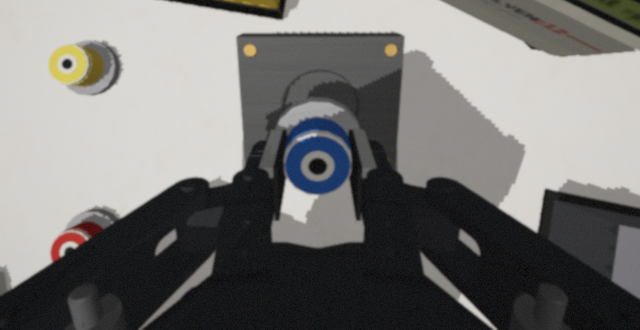

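The puck is held square. Its spot is at (317,316), against a prediction of (318.5,316). The two upper screws at about (250,200) and (391,200) give a last lateral check, then I insert.

```bash
python3 - <<'E'
from h import *
z=np.load("inhand.npz"); s=dict(eef_pos=z["p"],eef_rot=z["q"]); R=Ro.from_quat(z["q"]).as_matrix()
Rt,n=tool(np.radians(21),np.radians(20)); top=np.array([.5758,.0672,.0585]); floor=top-.006*n
b=[x for x in blobs(z["im"],(8,110,70),(28,255,255),8) if 230<x[1][0]<410 and 180<x[1][1]<220]; print(b)
p=onplane([x[1] for x in b],s,top,n); print(((p.mean(0)-top)@Rt).round(4),"mid screws rel. centre in seat frame (x up, y); expect x +.035,y 0")
sp=onplane([317.16,316.0],s,z["p"]+R[:,2]*.0083,R[:,2]); print("spot in tool",((sp-z["p"])@R).round(4))
# full-view screws on the raised plane
w=np.load("seat.npz"); sw=dict(eef_pos=w["p"],eef_rot=w["q"])
uv=[(368.9,184.8),(263.9,187.1),(366.7,270.6),(269.6,272.8)]; P=onplane(uv,sw,top,n); print(P.mean(0).round(4),((P-top)@Rt).round(4))
print("hover err in seat frame",((z["p"]-floor-n*.0855)@Rt).round(4), np.degrees(Ro.from_matrix(Rt.T@R).as_rotvec()).round(2))
print(r.read_state()["eef_pos"]-z["p"])
E
```

```text
[(117, array([249.62393162, 199.88888889])), (115, array([390.45217391, 199.52173913]))]
[ 0.0369 -0.0001  0.    ] mid screws rel. centre in seat frame (x up, y); expect x +.035,y 0
spot in tool [[-0.0004 -0.0005  0.0083]]
[0.5757 0.0671 0.0585] [[ 0.037   0.042  -0.    ]
 [ 0.0367 -0.0421 -0.    ]
 [-0.0368  0.042  -0.    ]
 [-0.0372 -0.0418 -0.    ]]
hover err in seat frame [ 0.0003 -0.0011  0.0002] [ 0.05 -0.01 -0.1 ]
[ 1.34233421e-05 -1.19506696e-04  4.11814632e-05]
```

```bash
cat >> h.py <<'E'
Rt,n=tool(np.radians(21),np.radians(20)); floor=np.array([.5757,.0671,.0585])-.006*n
def rel(p=None): return (np.array(r.read_state()["eef_pos"] if p is None else p)-floor)@Rt*[1,1,-1]
def at(x,y,h): return floor+Rt@np.array([x,y,-h])
E
python3 - <<'E'
from h import *
q=Q(Rt); tx,ty=.0004,.0005
r.move_straight(at(tx,ty,.0363+.012),q,speed=.08); r.hold(.3); e=rel(); print("hover",e.round(4))
cx,cy=2*tx-e[0],2*ty-e[1]
r.move_straight(at(cx,cy,.0363+.0085),q,speed=.03); r.hold(.2); print(rel().round(4))
hit=r.move_straight(at(cx,cy,.0353),q,speed=.02,max_force=8); r.hold(.2); s=r.read_state()
print(hit,rel().round(4),s["contact_force"],s["grip_width"],s["time_s"])
E
```

```text
hover [0.0006 0.0006 0.0487]
[0.0002 0.0004 0.0448]
True [-0.0001  0.0004  0.0354] [-1.71379312  0.05175602  5.43692272] 0.028209405351978193 9.6417
```

The height of 35.4 mm means the puck is on the recess floor (resting on the rim would read about 42 mm). Releasing and checking, then viewing the probe.

```bash
python3 - <<'E'
from h import *
q=Q(Rt); e=rel()
command_gripper(.05)
r.move_straight(at(e[0],e[1],.10),q,speed=.15); r.move_straight(at(0,0,.17),q,speed=.2); r.hold(.2)
s,im,d=snap("wrist"); np.savez("seated.npz",im=im,d=d,p=s["eef_pos"],q=s["eef_rot"])
a=im.copy(); C=cloud("wrist",s,d); L=(C-floor)@Rt*[1,1,-1]
sp=[x for x in blobs(im,(0,0,0),(180,255,70),6) if 295<x[1][0]<340 and 190<x[1][1]<250]; print(sp)
for A,c in sp: 
    if A<150: print("spot",((onplane(c,s,floor+.028*n,n)-floor)@Rt).round(4))
k=(np.hypot(L[...,0],L[...,1])<.013); t=L[k]; A=np.c_[t[:,:2],np.ones(len(t))]; t=t[abs(t[:,2]-np.median(t[:,2]))<.004];A=np.c_[t[:,:2],np.ones(len(t))]
print("top plane",len(t),np.linalg.lstsq(A,t[:,2],rcond=None)[0].round(4))
k=(np.hypot(L[...,0],L[...,1])>.03)&(abs(L[...,0])<.04)&(abs(L[...,1])<.04); print("plate",np.median(L[k][:,2]).round(4))
Rd,_=tool(np.radians(9.4)); r.reach([.564,-.238,.125+.13],Q(Rd)); r.hold(.2)
s,im,d=snap("wrist"); np.savez("probe.npz",im=im,d=d,p=s["eef_pos"],q=s["eef_rot"]); print(s["time_s"],s["joint_positions"])
cv2.imwrite("pics/w4.png",np.hstack([cv2.resize(a[130:330,210:430],(400,364)),cv2.resize(im[60:460,100:540],(400,364))])[...,::-1])
E
```

```text
[(32, array([318.375  , 230.84375]))]
spot [[-0.0006 -0.0001 -0.028 ]]
top plane 2326 [-0.1062  0.0064  0.2307]
plate 0.173
12.6417 [-5.22680757e-01  5.04358480e-01  1.27039749e+00  3.14134671e-04
  1.36677947e+00  8.82247207e-01]
```

View pics/w4.png

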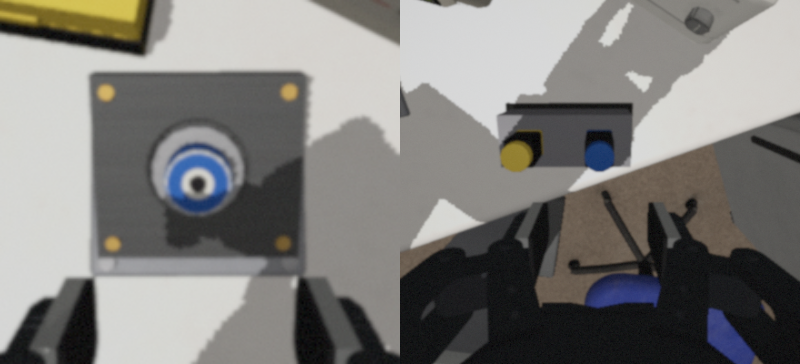

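The puck sits concentric in the recess. The blue probe cap is at about (320,231) in the full frame, and the holder's edges run level in the image, so the 9.4° yaw is right.

```bash
python3 - <<'E'
from h import *
w=np.load("seated.npz"); s=dict(eef_pos=w["p"],eef_rot=w["q"]); L=(cloud("wrist",s,w["d"])-floor)@Rt*[1,1,-1]
print("puck top",np.median(L[226:236,313:324,2]).round(4),"blue ring tilt:",[L[v-2:v+3,u-2:u+3,2].mean().round(4) for v,u in((221,318),(240,318),(231,308),(231,329))])
k=np.zeros(L.shape[:2],bool);k[165:275,262:378]=1;k&=(np.hypot(L[...,0],L[...,1])>.03)&(abs(L[...,0])<.043)&(abs(L[...,1])<.038)&(w["d"]>.1);print("plate",np.median(L[k][:,2]).round(4),k.sum())
w=np.load("probe.npz"); s=dict(eef_pos=w["p"],eef_rot=w["q"]); im=w["im"]; C=cloud("wrist",s,w["d"])
B=[x for x in blobs(im,(98,100,40),(125,255,255),50) if x[1][1]<290]; Y=[x for x in blobs(im,(20,110,60),(35,255,255),50) if x[1][1]<290]; print(B,Y)
for nm,bb in(("B",B),("Y",Y)):
    A,c=max(bb,key=lambda t:t[0]); u,v=c.astype(int); print(nm,onplane(c,s,np.array([0,0,.125]),np.array([0,0,1.])).round(4),"depth pt",np.median(C[v-4:v+5,u-4:u+5].reshape(-1,3),0).round(4))
q=C[150:270,180:400].reshape(-1,3); dd=w["d"][150:270,180:400].ravel(); q=q[(abs(q[:,2]-.06)<.006)&(dd>.1)]; print("holder",np.median(q[:,2]),len(q),cv2.minAreaRect((q[:,:2]*1000).astype(np.float32)))
E
```

```text
puck top 0.0276 blue ring tilt: [np.float64(0.0271), np.float64(0.0275), np.float64(0.0272), np.float64(0.0271)]
plate 0.0049 5034
[(255, array([588.29019608,  26.0745098 ])), (3460, array([616.33121387, 111.65606936])), (129, array([  2.88372093, 157.43410853])), (891, array([318.92704826, 230.52749719]))] [(57, array([ 4.14035088, 98.33333333])), (85, array([247.52941176, 208.15294118])), (949, array([227.86406744, 230.95363541]))]
B [[ 0.6867 -0.4271  0.125 ]] depth pt [ 0.7108 -0.5163  0.0149]
Y [[ 0.556  -0.1678  0.125 ]] depth pt [ 0.5567 -0.1669  0.1248]
holder 0.059856513138421164 5539 ((559.3819580078125, -201.83140563964844), (56.6641731262207, 140.62008666992188), 9.590642929077148)
```

```bash
python3 - <<'E'
from h import *
w=np.load("probe.npz"); s=dict(eef_pos=w["p"],eef_rot=w["q"]); im=w["im"]; C=cloud("wrist",s,w["d"])
print("lat",onplane([318.93,230.53],s,np.array([0,0,.125]),np.array([0,0,1.])).round(4))
for box in((295,205,345,255),(203,205,255,255)):
    x0,y0,x1,y1=box; q=C[y0:y1,x0:x1].reshape(-1,3); t=q[q[:,2]>.1215]; print("cap",len(t),t[:,2].mean().round(4),cv2.minEnclosingCircle((t[:,:2]*1000).astype(np.float32)),t.mean(0).round(4))
# holder top edges in the holder frame by percentiles
q=C[150:270,180:400].reshape(-1,3); q=q[(abs(q[:,2]-.06)<.004)]
a=np.radians(9.5); R2=np.array([[np.cos(a),-np.sin(a)],[np.sin(a),np.cos(a)]]); L=q[:,:2]@R2
print("holder frame lo/hi",np.percentile(L,[.5,99.5],axis=0).round(4),"blue probe lat est in holder frame",(np.array([.5667,-.2385])@R2).round(4))
crop=im[185:265,270:370]; cv2.imwrite("pics/w5.png",cv2.resize(crop,(600,480),interpolation=2)[...,::-1])
E
```

```text
lat [[ 0.5679 -0.2368  0.125 ]]
cap 839 0.1268 ((593.6394653320312, -230.71067810058594), 41.146339416503906) [ 0.5669 -0.2372  0.1268]
cap 850 0.1276 ((589.5602416992188, -191.01226806640625), 55.87092971801758) [ 0.5553 -0.1676  0.1276]
holder frame lo/hi [[ 0.4906 -0.361 ]
 [ 0.5465 -0.2221]] blue probe lat est in holder frame [ 0.5196 -0.3288]
```

View pics/w5.png

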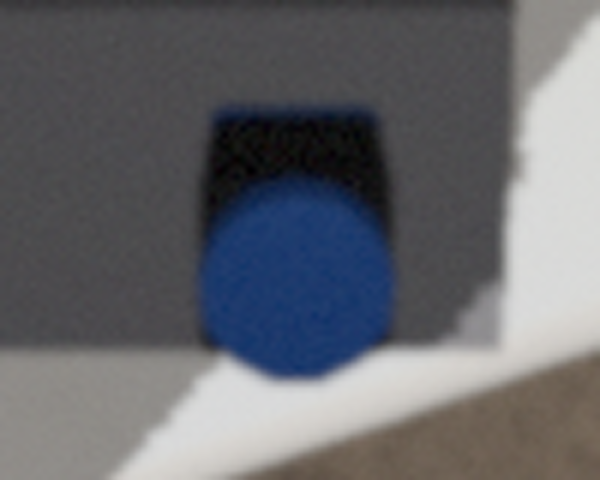

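```bash
python3 - <<'E'
from h import *
a=np.radians(9.5); Rd,_=tool(a); q=Q(Rd); c,s_=np.cos(a),np.sin(a)
p=np.array([c*.519+s_*.3277,s_*.519-c*.3277,0]); print(p)
command_gripper(.05,60)
r.reach(p+[0,0,.165],q); r.hold(.2); e=np.array(r.read_state()["eef_pos"])-p; e[2]=0; print("err",e)
p2=p-e
print(r.move_straight(p2+[0,0,.090],q,speed=.1,max_force=8)); r.hold(.2)
print("pre",(r.read_state()["eef_pos"]-p).round(4),r.read_state()["contact_force"])
command_gripper(.018,60); r.hold(.2); s=r.read_state(); print((s["eef_pos"]-p).round(4),s["grip_width"],s["grip_force"],s["contact_force"])
r.move_straight(p2+[0,0,.26],q,speed=.2)
s=r.read_state(); print(s["time_s"],s["grip_width"],s["contact_force"])
r.reach(at(0,0,.18),Q(Rt)); r.hold(.3); s,im,d=snap("wrist")
print(s["time_s"],s["grip_width"],rel().round(4),s["contact_force"],s["torque"])
np.savez("ph.npz",im=im,d=d,p=s["eef_pos"],q=s["eef_rot"]); 
_,i2,_=snap("side"); cv2.imwrite("pics/w6.png",np.hstack([cv2.resize(im,(533,400)),cv2.resize(i2[130:300,230:343],(266,400),interpolation=2)])[...,::-1])
E
```

```text
[ 0.56596833 -0.23754608  0.        ]
err [ 0.00113212 -0.00068624  0.        ]
False
pre [-0.0008  0.0005  0.0907] [-0.08590995  0.16796246  0.10515898]
[-0.0009  0.0006  0.0905] 0.02535522313328831 59.28934335708618 [-0.13568099  0.74178639  4.61744794]
16.1917 0.02538043768124475 [-1.17093888  0.23722937 -1.50290885]
17.6083 0.02532244790263417 [1.000e-04 6.000e-04 1.799e-01] [-0.2160024   0.03284004 -0.9287296 ] [-0.10699836  0.25782854 -0.01024977]
```

View pics/w6.png

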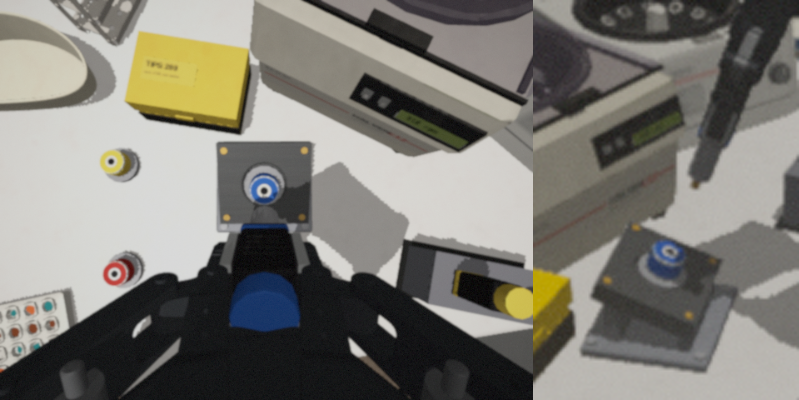

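The probe is held and in line with the tool. The puck spot is at about (317,228) full frame and the nose is visible just below it. I'll measure where the nose sits in the hand, numerically from both cameras.

```bash
python3 - <<'E'
from h import *
r.move_straight(at(.0,.0,.0273+.0825+.012),Q(Rt),speed=.1); r.hold(.3); print(rel().round(4))
for n_ in ("wrist","side","top"):
    s,im,d=snap(n_); R=Ro.from_quat(s["eef_rot"]).as_matrix(); P=np.array(s["eef_pos"])
    L=(cloud(n_,s,d)-P)@R; np.savez("v_"+n_+".npz",im=im,d=d,p=P,q=s["eef_rot"])
    for z0,z1 in((.032,.04),(.042,.05),(.05,.058),(.058,.066),(.0705,.076),(.076,.082)):
        k=(np.hypot(L[...,0],L[...,1])<.018)&(L[...,2]>z0)&(L[...,2]<z1)&(d>.05); q=L[k]
        if len(q)>4: print(n_,z0,len(q),"med",np.median(q,0).round(4),"lo",np.percentile(q,5,axis=0).round(4),"hi",np.percentile(q,95,axis=0).round(4))
m=optics.camera_model("side"); X=m["R"]@(-np.array(P)+0*P)  # side ray direction in tool frame
o=-np.array(m["R"]).T@np.array(m["t"]); v=(o-P)@R; print("dir to side cam in tool",(v/np.linalg.norm(v)).round(3))
z=np.load("v_wrist.npz"); m=optics.camera_model("wrist");K=np.array(m["K"]);T=np.linalg.inv(np.array(m["tool_from_camera"]))
for zz in (.0305,.0705,.0825): x=K@(T@[0,0,zz,1])[:3]; print(zz,x[:2]/x[2])
i2=np.load("v_side.npz")["im"]; m=optics.camera_model("side"); x=np.array(m["K"])@(m["R"]@(P+R[:,2]*.0825)+m["t"]); u,v=(x[:2]/x[2]).round().astype(int); print("side pred",x[:2]/x[2])
cv2.imwrite("pics/w7.png",np.hstack([cv2.resize(z["im"][200:350,245:395],(400,400),interpolation=2),cv2.resize(i2[v-35:v+35,u-35:u+35],(400,400),interpolation=2)])[...,::-1])
E
```

```text
[3.000e-04 1.000e-04 1.223e-01]
wrist 0.032 38 med [ 0.0102 -0.0001  0.0388] lo [ 0.0096 -0.0037  0.0371] hi [0.0107 0.0035 0.0396]
wrist 0.042 153 med [ 0.0097 -0.0001  0.0464] lo [ 0.0068 -0.0072  0.0424] hi [0.0105 0.0067 0.0499]
wrist 0.05 155 med [ 0.0095 -0.0001  0.0539] lo [ 0.0058 -0.0083  0.0505] hi [0.0105 0.0077 0.0575]
wrist 0.058 136 med [ 0.0093 -0.0004  0.062 ] lo [ 0.0049 -0.0086  0.0584] hi [0.0105 0.0079 0.0656]
side 0.032 32 med [ 0.0011 -0.0078  0.0371] lo [-0.0069 -0.0106  0.0329] hi [ 0.0085 -0.0034  0.0393]
side 0.042 36 med [ 0.0005 -0.007   0.0458] lo [-0.008  -0.0106  0.0425] hi [ 0.0099 -0.0016  0.0498]
side 0.05 36 med [ 0.001  -0.0075  0.0547] lo [-0.0076 -0.0103  0.0502] hi [ 0.0095 -0.003   0.0579]
side 0.058 32 med [ 0.0024 -0.0087  0.0616] lo [-0.0072 -0.0109  0.0583] hi [ 0.0094 -0.0018  0.0658]
side 0.076 7 med [ 0.0022 -0.0025  0.0781] lo [-0.0008 -0.0053  0.0767] hi [ 0.0045 -0.0007  0.0786]
top 0.058 7 med [ 0.0102 -0.0001  0.0606] lo [ 0.0069 -0.0064  0.0593] hi [0.0113 0.0055 0.0639]
dir to side cam in tool [-0.039 -0.841 -0.54 ]
0.0305 [318.29943082 291.98555598]
0.0705 [318.09736704 262.6685891 ]
0.0825 [318.05102359 255.94472561]
side pred [289.08264621 232.73134871]
```

View pics/w7.png

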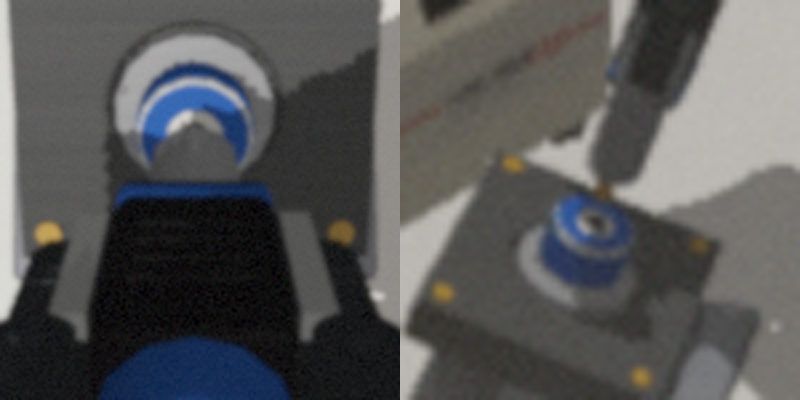

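The nose sits on the tool axis within 0.5 mm. Only the brass tip's last few millimetres remain above the spot. I'll shift −1 mm up-slope, then press in steps while watching the force.

```bash
python3 - <<'E'
from h import *
q=Q(Rt); tx,ty=-.001,0.
r.move_straight(at(tx,ty,.1138),q,speed=.03); r.hold(.3); e=rel(); cx,cy=2*tx-e[0],2*ty-e[1]
r.move_straight(at(cx,cy,.1128),q,speed=.03); r.hold(.3)
F=lambda: np.mean([(r.hold(.02),np.array(r.read_state()["contact_force"])@n)[1] for _ in range(5)])
f0=F(); print("base",f0,rel().round(4),r.read_state()["time_s"])
h=.1128
while h>.1025:
    h-=.0005; r.move_straight(at(cx,cy,h),q,speed=.01); r.hold(.1); f=F()-f0; print(round(h,4),rel().round(4),round(f,2))
    if f>2.7: break
s=r.read_state(); print(s["time_s"],s["contact_force"],s["grip_width"])
E
```

```text
base -1.0912219010066049 [-0.001  -0.      0.1128] 20.2417
0.1123 [-0.0011  0.      0.1123] 0.14
0.1118 [-0.001  -0.      0.1118] 0.25
0.1113 [-0.001  -0.      0.1113] -0.4
0.1108 [-0.001   0.      0.1108] -0.06
0.1103 [-0.0011 -0.      0.1103] 0.14
0.1098 [-0.0011 -0.      0.1098] 0.0
0.1093 [-0.001  -0.      0.1094] 1.21
0.1088 [-0.001  -0.      0.1088] 1.84
0.1083 [-0.001  -0.      0.1083] 1.98
0.1078 [-0.001   0.      0.1078] 1.54
0.1073 [-0.001  -0.      0.1073] 2.09
0.1068 [-0.001  -0.      0.1068] 2.7
25.4417 [-1.02555822 -0.51126991  1.94242081] 0.025536289959545187
```

```bash
python3 - <<'E'
from h import *
e=rel(); r.move_straight(at(-.001,0,.1055),Q(Rt),speed=.01); r.hold(.4)
s=r.read_state(); print(rel().round(4),np.array(s["contact_force"])@n+1.09,s["grip_width"],s["time_s"])
s,im,d=snap("wrist"); R=Ro.from_quat(s["eef_rot"]).as_matrix(); L=(cloud("wrist",s,d)-s["eef_pos"])@R
k=(np.hypot(L[...,0],L[...,1])<.018)&(L[...,2]>.045)&(L[...,2]<.066)&(d>.05); print("nose",np.percentile(L[k],[3,97],axis=0).round(4))
s,im,d=snap("side"); m=optics.camera_model("side"); x=np.array(m["K"])@(m["R"]@(floor+.0273*n+Rt[:,0]*-.0006)+m["t"]); u,v=x[:2]/x[2]; u0,v0=int(u),int(v)
hsv=cv2.cvtColor(im,cv2.COLOR_RGB2HSV)
print("spot pred px",u,v)
for nm,lo,hi in(("dark",(0,0,0),(180,255,55)),("brass",(5,90,50),(25,255,255)),("blue",(98,100,40),(125,255,255))):
    w=cv2.inRange(hsv,lo,hi)[v0-9:v0+10,u0-9:u0+10]; b,a=np.nonzero(w); print(nm,len(a),(a.mean()+u0-9,b.mean()+v0-9,a.min()+u0-9,a.max()+u0-9,b.min()+v0-9,b.max()+v0-9) if len(a) else "")
P=cloud("side",None,d); L=(P-floor)@Rt*[1,1,-1]
k=np.zeros(d.shape,bool); k[v0-15:v0+15,u0-15:u0+15]=1; k&=(d>.1)
t=L[k&(L[...,2]>.022)&(L[...,2]<.0295)&(np.hypot(L[...,0],L[...,1])<.018)]; print("puck top",np.percentile(t,[3,97],axis=0).round(4))
t=L[k&(L[...,2]>.043)&(L[...,2]<.06)&(np.hypot(L[...,0],L[...,1])<.018)]; print("nose",np.percentile(t,[3,97],axis=0).round(4))
E
```

```text
[-0.001   0.      0.1055] 2.9066224688156996 0.024988975110577374 26.125
nose [[ 0.0053 -0.0087  0.0459]
 [ 0.0106  0.0081  0.0648]]
spot pred px 287.58866546577514 237.51364321214777
dark 3 (np.float64(296.0), np.float64(238.0), np.int64(296), np.int64(296), np.int64(236), np.int64(240))
brass 0 
blue 76 (np.float64(284.64473684210526), np.float64(240.80263157894737), np.int64(279), np.int64(293), np.int64(233), np.int64(246))
puck top [[-0.0132 -0.0159  0.0227]
 [ 0.0136  0.008   0.0291]]
nose [[-0.0092 -0.0114  0.0437]
 [ 0.0089 -0.      0.0593]]
```

```bash
python3 -c "
from h import *
r.finish_job()"
```

```text
the job is handed in; nothing more can be done
```

The job is handed in at about 26 s of the 58 s: the blue puck is home in the recess and let go, and the arm is still holding the blue probe square on its spot at about 2.9 N, with the tip about 4 mm (half) in by the force and travel readings.

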